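# Clamp a pine block in a cam jig

### The arm

A 6-joint arm with a two-finger parallel gripper is mounted at the origin on a cart in front of the work surface, level with it; the furniture and walls round the work are solid. World frame = base frame: x ahead of the robot, y to its left, z up, the work surface at z = 0. Lengths are in m, angles in rad, forces in N, time in s.
With the tool pointing down it reaches from about 0.375 to 0.9 m from the base axis. Payload 3.1 kg.
Tool frame: the origin (TCP) lies on the centre line of the jaws, within the pads' length; the fingertips stand 19 mm ahead of it and the grasp point (between the pads) is the TCP; z points along the fingers, y is the line along which they close (so a half turn about z gives the same grasp; the last joint's range is limited). The gripper opens to 85 mm and grips with 20 to 120 N. Pads are 22 mm wide; open, the fingers measure 114 mm over their backs; the gripper's body (76 mm by 85 mm) begins 54 mm behind the grasp point. The pads swing forward as they close: fully open they stand 13 mm farther back than shut.
Start: joints at [-0.178, 0.527, 1.433, -0, 1.181, -0.178], TCP at [0.625, 0, 0.25] pointing down, gripper open.
Joint ranges: [-3.08, 3.08], [-0.75, 2.2], [0.22, 2.44], [-1.43, 4.57], [0, 2.65], [-2.85, 2.85]. Speed limits (rad/s): [2.79, 2.79, 3.14, 3.14, 3.14, 3.14].

### API

Orientations are given as a unit quaternion [x, y, z, w].
In Python, from station import manip gives the robot as it stands.
- The arm moves only by the tool servo_tool, never from a script. Its argument "rows" is a list that holds one entry, the list of rows, each a list of 7 numbers: the turn, a rotation vector about the tool's x, y, z in degrees, then the shift along the tool's x, y, z in m, then the gripper command: -1 is shut, 1 is fully open, values between are in proportion. In form: [[[wx, wy, wz, tx, ty, tz, jaw], ...]]. A call has 1 to 8 rows; each row shifts and turns the commanded pose from where the row before left it, along the tool's axes as they then stand; what a row does not reach is not made up. A row lasts 1/12 s, in which the tool goes at most 41.7 mm and 7.16 degrees, less where a joint would pass 70% of its speed; a pose out of reach is approached as far as the arm can. A call is refused whole if a number of a shift passes 0.0417 or a number of a turn 7.16, either way. A call with a gripper value outside its range is refused whole. The fingers move at their own pace and stop on an object; "squeeze" is the grip in N (left out, the last holds). Time passes only in rows, so rows that do not move let the fingers close. It gives the time, the measured TCP pose, the force, the opening and the grip force at its end, in the units of the state.
- manip.sense(): the state, without advancing time (a new reading comes with each control period).
- manip.snapshot(name): name is "scene" or "side" or "wrist"; returns the picture (384x512x3 uint8, blue, green, red); there is no depth.
- manip.camera_info(name): a dict with "K" (3x3 intrinsics, pixels), "camera_from_world" (4x4, takes a point from world to camera coordinates). Camera axes: x right, y down, z forward; pixel columns grow to the right and rows downward; lengths in m; the calibration is good to about 2 mm. A picture is of the moment at which its call begins: read the wrist's pose just before it. camera_info takes no time and is no camera call; for the wrist camera it gives the pose at the moment of the call.
- manip.sign_off(): hands the job in; it is judged then, once.
The state is a dict: "t": time; "q": joint angles; "qd": joint speeds; "tau": joint torques, N m; "tcp_pos": TCP position; "tool_rot": TCP orientation; "force": force on the tool from outside, world axes, zero at the start; "ft_torque": the same for the moment, N m; "finger_gap": opening from 0.0 (shut) to 1.0 (fully open); "gripper_force": force on a finger pad.
Only numpy, scipy, OpenCV 4.12 (cv2) and the standard library are available. Lean on these libraries where they do the work, as an engineer would, in place of code of your own. Each camera call takes 0.05 s, during which the arm holds its last target. There are 200 camera calls.

### The job

Set the notched pine block flat and square into the pocket of the aluminium clamping jig, notch up, and let go of it while the cam lever is still open. Then swing the red spring-return cam lever with the black knob, clockwise seen from above, to the cam's highest lift, where the red arm lies over the yellow line, so that the brass pad presses the block against the end stop. The lever springs back if released and slackens again beyond the line, so finish while still holding the lever there; leave the tape measure, red marker, hexagon nut and arrow magnet where they are.

Things in the scene. Friction and masses are not known exactly. Their poses are not given: they have to be found in the camera images.
- jig: Aluminium clamping jig fixed to the bench. Origin on the bench top under the pocket centre; +y along the pocket to the dark end stop, z up. Plate 12 mm thick, x -60 to 45, y -122 to 66 mm. A yellow line 16 mm wide is painted from the cam pivot towards -x (x -58 to -22, y = -87 mm).
- pocket (a point): Pocket floor, 12 mm above the bench, axes as the jig's: the block's underside centre lies here once clamped. Two round-topped rails 8 mm high, inner faces x = -15 and 15 mm, y -26 to 32; end stop face y = 36, 18 mm high; open pad face y = -45, 14 mm high. So 30 x 81 mm for the block, length along y; setting it down 4.5 mm towards -y of this point leaves 4.5 mm at each end.
- block: Yellow pine stop block 26 x 72 x 34 mm (x, y, z), about 60 g, with a V notch across its top; loose on the bench. Origin at the centre of its underside, y along its length, z up. Grasp across the 26 mm width from above, fingertips 10 mm or more above its underside so that they clear the rails.
- cam_lever (a joint): Lever angle, rad. 0: open, arm along the jig's -y (a spring returns it here). Grows clockwise from above. 1.57: highest lift, arm along the jig's -x, over the yellow line. Lift is 12 mm x sin(angle): it falls past the top, up to a stop at 2.2. The spring takes about 1 N at the knob when open, 2.5 N at the top, the pad up to 0.5 N more; no latch, hardly any friction.
- pivot (a point): Point on the lever's vertical pivot axis, at the jig plate's upper face (12 mm above the bench), at x = 0, y = -87 mm in the jig's frame.
- knob (a point): On the axis of the lever's knob, 57 mm above the bench: a vertical black cylinder 22 mm in diameter, 32 to 82 mm above the bench, 100 mm from the pivot axis, on the red arm (13 mm wide, 24 to 32 mm above the bench). It moves on a 100 mm circle about the pivot; grip it here from above, in any direction; it may turn between the fingers.
- pad: Brass pressure pad 26 mm wide, 12 mm high, that the cam drives along the jig's +y onto the block's end, through a spring: about 13 N on the block at the highest lift.
- tape: Yellow tape measure 66 x 82 x 37 mm, loose, a bystander; origin at the centre of its underside.
- red_marker: Red felt marker 138 x 13 x 14 mm, loose, a bystander; origin at the centre of its underside, x along it.
- hex_nut: Grey hexagon nut 30 x 34 x 24 mm, loose, a bystander; origin at the centre of its underside.
- magnet: Red arrow-shaped welding magnet 59 x 104 x 15 mm, loose, a bystander; origin at the centre of its underside.
Not all that is in view belongs to the job. Of the things that look like the block, take the one that is nearest to the robot's base at the start.

How it is judged:
By the outcome, as a careful person would: the job done as asked, in the order asked, and still so for the second after the job is handed in, while the arm keeps its last pose, push and grip.
It also fails if it takes over 58 s, if anything falls off the work surface, if the arm or the gripper's body presses on something with over 40 N, if the wrist force passes 120 N, or if a joint passes its speed limit or range.

## Working session

There is one attempt and no reset: what is moved stays moved. The work goes in short steps, Python scripts to look and compute and a tool call to move; the robot and the scene stay as the last step left them, time stands still between calls to the robot, and variables do not carry over. Pictures are saved under pics/ and viewed, at most 10 in all, crops included, and the job is handed in when it is done.

Besides the shell and the picture viewer there is one more tool, called after ">>>" in YAML: its name, and indented under it one key for each argument. servo_tool: Moves the arm, as the interface text tells. Its arguments: {"type":"object","properties":{"rows":{"type":"array","items":{"type":"array","items":{"type":"array","items":{"type":"number"}}}},"squeeze":{"type":"number"}},"required":["rows"]}

```bash
mkdir -p pics; cat > h.py <<'E'
import numpy as np,cv2
from station import manip
def ray(name,px,z,info=None):
    i=info or manip.camera_info(name);K=np.array(i["K"]);T=np.array(i["camera_from_world"])
    R=T[:3,:3];c=-R.T@T[:3,3]
    d=R.T@np.linalg.solve(K,[px[0],px[1],1.]);return c+d*(z-c[2])/d[2]
def proj(name,p):
    i=manip.camera_info(name);q=np.array(i["camera_from_world"])@[*p,1];u=np.array(i["K"])@q[:3];return u[:2]/u[2]
E
python3 - <<'E'
from h import *
s=manip.sense();print(s["t"],s["tcp_pos"],s["tool_rot"],s["finger_gap"])
for n in("scene","side","wrist"):
    cv2.imwrite(f"pics/{n}0.png",manip.snapshot(n))
    i=manip.camera_info(n);T=np.array(i["camera_from_world"]);print(n,(-T[:3,:3].T@T[:3,3]).round(3),T[2,:3].round(2))
a=cv2.imread("pics/scene0.png");b=cv2.imread("pics/side0.png")
cv2.imwrite("pics/wrist0b.png",cv2.imread("pics/wrist0.png"))
E
```

```text
0.0 [6.24312676e-01 1.51314644e-04 2.49313799e-01] [ 7.07109710e-01  7.07102970e-01 -6.44936028e-04 -9.11705993e-04] 0.998495498634081
scene [-0.033 -0.796  1.085] [ 0.43  0.54 -0.72]
side [-0.179  1.022  0.984] [ 0.48 -0.66 -0.58]
wrist [0.625 0.071 0.373] [-0.   -0.28 -0.96]
```

View pics/scene0.png

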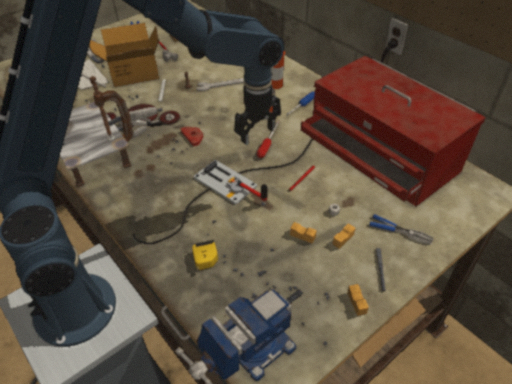

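View pics/wrist0.png

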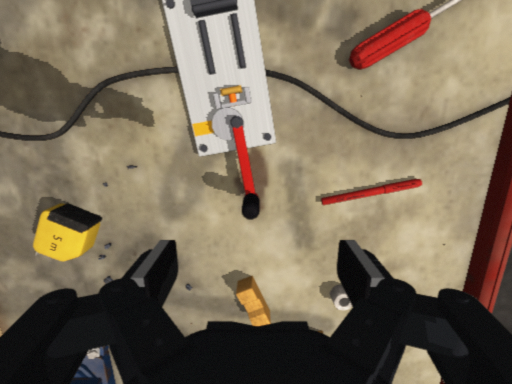

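Scene view: jig at (230,182), lever knob at (264,190). There are three block-like pieces: A (303,232), B (344,236) and C (358,298). The wrist view shows the jig at the top, the knob at (251,205) and block A at (253,300), partly hidden. Next I compare the candidates' distances and look at a close crop.

```bash
python3 - <<'E'
from h import *
a=cv2.imread("pics/scene0.png")
h=cv2.cvtColor(a,cv2.COLOR_BGR2HSV)
m=cv2.inRange(h,(10,130,120),(24,255,255));
n,l,st,c=cv2.connectedComponentsWithStats(m)
for k in range(1,n):
    if st[k,4]>80:
        p=ray("scene",c[k],0.017);print(c[k].round(),st[k,4],p.round(3),np.hypot(*p[:2]).round(3))
w=cv2.imread("pics/wrist0.png")
top=cv2.resize(a[210:320,280:380],None,fx=4,fy=4,interpolation=3)
b=cv2.imread("pics/side0.png")
o=np.zeros((440,800,3),np.uint8);o[:440,:400]=top
o[:384,400:800]=cv2.resize(b,(400,300))[:384] if 0 else np.pad(cv2.resize(b,(400,300)),((0,84),(0,0),(0,0)))
cv2.imwrite("pics/c1.png",o)
# jig points in wrist at plate top z=.012
for nme,px,z in(("pivot",(236,122),.04),("knobtop",(251,200),.082),("plate BL",(199,155),.012),("plate BR",(275,142),.012)):
    print(nme,ray("wrist",px,z).round(4))
E
```

```text
[119.  37.] 884 [0.779 1.2   0.017] 1.43
[303. 230.] 191 [ 0.627 -0.199  0.017] 0.658
[345. 233.] 228 [ 0.709 -0.287  0.017] 0.765
[205. 254.] 458 [ 0.357 -0.085  0.017] 0.367
[358. 297.] 259 [ 0.58  -0.453  0.017] 0.736
[409. 314.] 255 [ 0.64  -0.567  0.017] 0.855
[372. 345.] 380 [ 0.507 -0.563  0.017] 0.758
pivot [0.5993 0.0629 0.04  ]
knobtop [ 0.6176 -0.0209  0.082 ]
plate BL [0.547  0.0198 0.012 ]
plate BR [0.6479 0.0369 0.012 ]
```

View pics/c1.png

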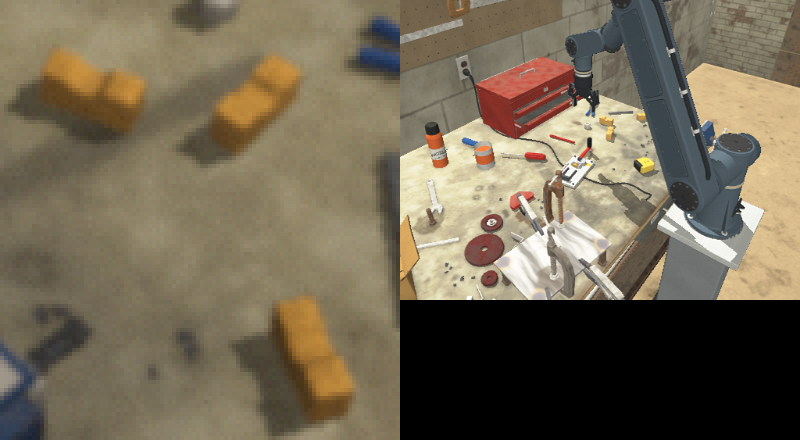

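Candidates: A (303,232), 0.66 m from the base; B (344,236), 0.77 m; C (358,298), 0.74 m. All three are notched, so I take A, the nearest. The side camera view agrees on the layout. Next I look straight down at the jig.

>>> servo_tool:
  rows:
    - [[0,0,0,0.03,-0.01,0,1],[0,0,0,0.03,-0.01,0,1],[0,0,0,0.03,0,0,1],[0,0,0,0.02,0,0,1],[0,0,0,0,0,0,1],[0,0,0,0,0,0,1],[0,0,0,0,0,0,1]]

```text
t: 0.73
tcp_pos: [0.6049, 0.1096, 0.2501]
tool_rot: [0.707, 0.707, -0.0, 0.0]
force: [-0.1, 0.4, -0.6]
finger_gap: 0.999
gripper_force: 0.0
```

```bash
python3 - <<'E'
from h import *
import json
s=manip.sense();print(s["t"],s["tcp_pos"],np.abs(s["qd"]).max())
i=manip.camera_info("wrist");np.savez("j1.npz",K=i["K"],camera_from_world=i["camera_from_world"])
a=manip.snapshot("wrist");cv2.imwrite("pics/j1.png",a)
cv2.imwrite("pics/j1c.png",cv2.resize(a[0:300,130:400],None,fx=2,fy=2,interpolation=3))
E
```

```text
0.7333 [0.60490101 0.10959611 0.25005635] 0.0193744605895729
```

View pics/j1c.png

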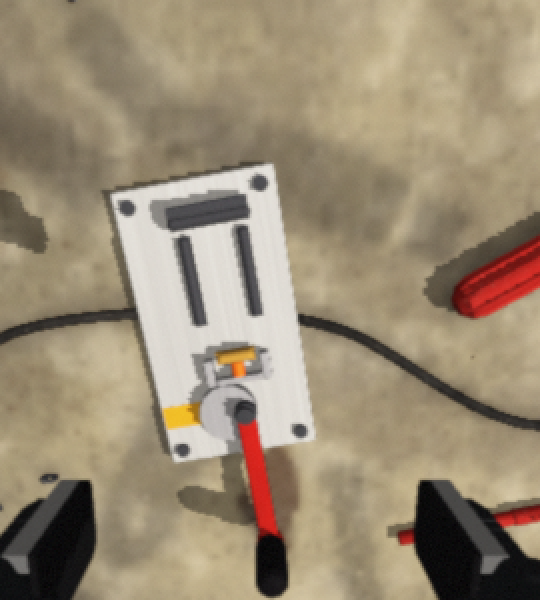

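The view shows the jig plate with corners near (186,96), (266,82), (287,219) and (217,230) in the full picture, and the knob top near (266,275). I fit the plate rectangle on its top plane, then move on to the block.

```bash
python3 - <<'E'
from h import *
i=dict(np.load("j1.npz"));a=cv2.imread("pics/j1.png")
h=cv2.cvtColor(a,cv2.COLOR_BGR2HSV)
m=cv2.inRange(h,(0,0,150),(180,30,255));m[:,:170]=0;m[:,300:]=0
m=cv2.morphologyEx(m,cv2.MORPH_CLOSE,np.ones((5,5)))
cs,_=cv2.findContours(m,0,1);c=max(cs,key=cv2.contourArea);print(cv2.contourArea(c),cv2.boundingRect(c))
P=np.array([ray("",p[0],.012,i)[:2] for p in c])*1000
r=cv2.minAreaRect(P.astype(np.float32));print(r);B=cv2.boxPoints(r);print(B)
d=[(B[k]-B[(k+1)%4]) for k in range(4)];e=max(d,key=np.linalg.norm);e=e/np.linalg.norm(e);e*=np.sign(e[1])
x=np.array([e[1],-e[0]]);C=np.array(r[0]);o=C-(-7.5*x-28*e)
print("jig y",e,"yaw deg",np.degrees(np.arctan2(-e[0],e[1])),"origin",o,"pivot",o-87*e,"open knob",o-187*e,"place",o-4.5*e)
w=lambda px,z:(ray("",px,z,i)[:2]*1000).round(1)
print("knob top",w((266,271),.082), "stop top mid",w((130+206/2,106.5),.03),"expect",o+40*e)
g=lambda u,v:[130+u/2,v/2]
print("rails",[w(g(*q),.020) for q in((183,238),(201,323),(241,228),(257,313))],[ (o+a_*x+b*e).round(1) for a_,b in((-18,32),(-18,-26),(18,32),(18,-26))])
E
```

```text
9877.5 (185, 82, 103, 149)
((581.3567504882812, 119.6642074584961), (104.54683685302734, 186.6659698486328), 10.076111793518066)
[[513.5604   202.41208 ]
 [546.21875   18.625206]
 [649.1531    36.916336]
 [616.49475  220.70322 ]]
jig y [-0.17495596  0.9845762 ] yaw deg 10.076096 origin [583.84230518 148.5445118 ] pivot [599.0634737   62.88637733] open knob [616.55907154 -35.57124138] place [584.62960702 144.11391878]
knob top [616.   -2.8] stop top mid [576. 190.] expect [576.84406662 187.92756081]
rails [array([560.3, 175.3]), array([570.2, 121.6]), array([596.8, 181.3]), array([606.9, 128.2])] [array([560.5, 176.9]), array([570.7, 119.8]), array([596. , 183.2]), array([606.1, 126.1])]
```

>>> servo_tool:
  rows:
    - [[0,0,0,-0.04,0.005,0,1],[0,0,0,-0.04,0.005,0,1],[0,0,0,-0.04,0.005,0,1],[0,0,0,-0.04,0.005,0,1],[0,0,0,-0.04,0,0,1],[0,0,0,-0.04,0,0,1],[0,0,0,-0.02,0,0,1],[0,0,0,0,0,0,1]]

```text
t: 1.45
tcp_pos: [0.6247, -0.1571, 0.2501]
tool_rot: [0.71, 0.704, -0.001, 0.001]
force: [0.5, 0.1, -0.3]
finger_gap: 0.999
gripper_force: 0.0
```

>>> servo_tool:
  rows:
    - [[0,0,0,0,0,0,1],[0,0,0,0,0,0,1],[0,0,0,0,0,0,1]]

```text
t: 1.7
tcp_pos: [0.6246, -0.149, 0.2502]
tool_rot: [0.707, 0.707, 0.0, -0.0]
force: [-0.2, -0.4, -0.2]
finger_gap: 0.999
gripper_force: 0.0
```

```bash
python3 - <<'E'
from h import *
s=manip.sense();print(s["t"],s["tcp_pos"],np.abs(s["qd"]).max())
i=manip.camera_info("wrist");np.savez("b1.npz",K=i["K"],camera_from_world=i["camera_from_world"])
a=manip.snapshot("wrist");cv2.imwrite("pics/b1.png",a)
m=cv2.inRange(cv2.cvtColor(a,cv2.COLOR_BGR2HSV),(8,110,60),(26,255,255))
n,l,st,c=cv2.connectedComponentsWithStats(m)
for k in range(1,n):
    if st[k,4]>100:print(c[k],st[k],ray("wrist",c[k],.025).round(3))
cv2.imwrite("pics/b1c.png",cv2.resize(a[100:300,160:420],None,fx=3,fy=3,interpolation=3))
E
```

```text
1.7 [ 0.62463772 -0.14900484  0.25017549] 0.014947211881234365
[ 38.68099174 128.43702479] [   4   90   78   66 3025] [ 0.351 -0.094  0.025]
[252.19966997 211.98019802] [ 233  183   39   58 1212] [ 0.618 -0.205  0.025]
[308.14657738 265.47470238] [ 282  250   53   32 1344] [ 0.699 -0.287  0.025]
```

View pics/b1c.png

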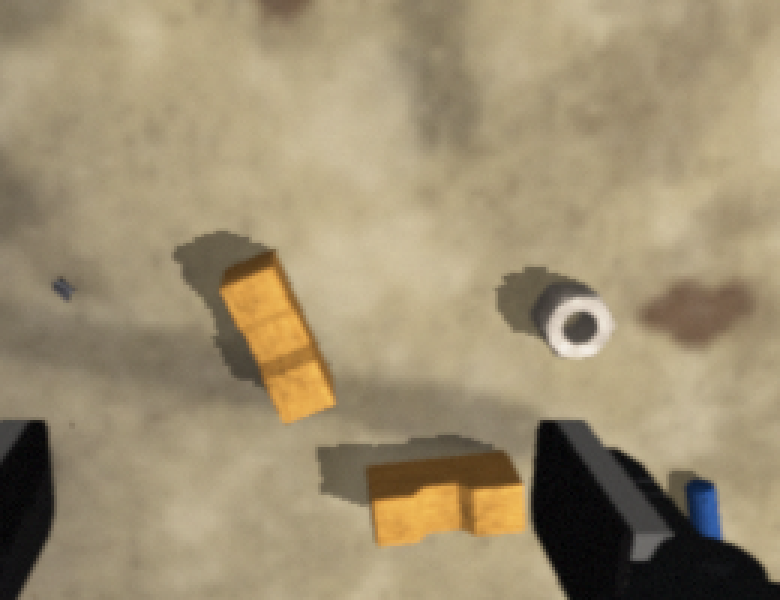

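Block A's top face, in crop pixels: corners (221,290), (277,272), (332,407) and (290,422). The notch is up, and there is clear room for the fingers on both long sides, with B (0.70,-0.29) and the nut to the right.

```bash
python3 - <<'E'
from h import *
i=dict(np.load("b1.npz"));g=lambda u,v:[160+u/3,100+v/3]
w=lambda u,v,z=.034:ray("",g(u,v),z,i)[:2]*1000
A,B,C,D=w(221,290),w(277,272),w(332,407),w(290,422)
print(A,B,C,D);print([np.linalg.norm(q) for q in(A-B,B-C,C-D,D-A)])
print("center",(A+B+C+D)/4)
for p,q in((D,A),(C,B)):print("yaw long",np.degrees(np.arctan2(-(q-p)[0],(q-p)[1])))
# full silhouette: hull of mask, footprint check
a=cv2.imread("pics/b1.png");h=cv2.cvtColor(a,cv2.COLOR_BGR2HSV)
m=cv2.inRange(h,(8,110,150),(26,255,255));m[:,:220]=0;m[:,278:]=0;m[250:]=0
cs,_=cv2.findContours(m,0,1);c=max(cs,key=cv2.contourArea)
P=np.array([ray("",p[0],.034,i)[:2]*1000 for p in c],np.float32);print(cv2.minAreaRect(P))
print("base corner",w(275,250,0),w(335,405,.034))
E
```

```text
[ 594.13333716 -180.72061575] [ 618.60157541 -172.54725165] [ 643.38467376 -236.34871984] [ 624.2565076  -243.86396671]
[np.float64(25.797258844326137), np.float64(68.4458129240575), np.float64(20.55153707319682), np.float64(69.96061868691558)]
center [ 620.09402348 -208.37013849]
yaw long 25.503945052323388
yaw long 21.228205103065235
((620.2406616210938, -206.355712890625), (29.823802947998047, 71.56761169433594), 23.162141799926758)
base corner [ 617.06727345 -171.21187372] [ 644.73533596 -235.35441446]
```

>>> servo_tool:
  rows:
    - [[0,0,0,-0.029,-0.002,0,0.2],[0,0,0,-0.029,-0.002,0,0.2],[0,0,-5.9,0,0,0.03,0.2],[0,0,-5.9,0,0,0.03,0.2],[0,0,-5.9,0,0,0.03,0.2],[0,0,-5.8,0,0,0.03,0.2],[0,0,0,0,0,0.02,0.2],[0,0,0,0,0,0,0.2]]

```text
t: 2.42
tcp_pos: [0.618, -0.2049, 0.1054]
tool_rot: [0.548, 0.837, -0.0, -0.005]
force: [-1.5, -0.1, -0.7]
finger_gap: 0.6
gripper_force: 0.0
```

>>> servo_tool:
  rows:
    - [[0,0,0,0,0,0,0.2],[0,0,0,0,0,0,0.2],[0,0,0,0,0,0,0.2]]

```text
t: 2.67
tcp_pos: [0.6225, -0.2081, 0.1126]
tool_rot: [0.548, 0.836, 0.0, 0.002]
force: [0.2, 0.6, 0.3]
finger_gap: 0.595
gripper_force: 0.0
```

```bash
python3 - <<'E'
from h import *
from scipy.spatial.transform import Rotation as R
s=manip.sense();y=R.from_quat(s["tool_rot"]).as_matrix();print(s["t"],s["tcp_pos"],np.degrees(np.arctan2(y[1,1],y[0,1])),s["q"].round(2) if hasattr(s["q"],"round") else s["q"],s["finger_gap"])
cv2.imwrite("pics/b2.png",manip.snapshot("wrist"))
for z in(.034,): print(proj("wrist",[.6205,-.207,z]),proj("wrist",s["tcp_pos"]))
E
```

```text
2.6667 [ 0.62251263 -0.20811106  0.11256972] 23.543617381068206 [-0.49  0.73  1.46 -0.    0.95 -0.9 ] 0.5949435175444394
[255.21680644 206.00569657] [257.36435499 259.56522145]
```

View pics/b2.png

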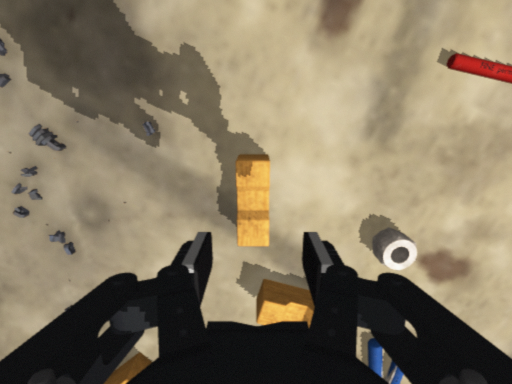

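The block is square between the jaws at (253,204), notch up. I make a small correction, then descend and grip.

>>> servo_tool:
  rows:
    - [[0,0,0,0.003,-0.003,0.02,0.2],[0,0,0,0,0,0.02,0.2],[0,0,0,0,0,0.02,0.2],[0,0,0,0,0,0.018,0.2],[0,0,0,0,0,0,0.2],[0,0,0,0,0,0,0.2],[0,0,0,0,0,0,0.2]]

```text
t: 3.3
tcp_pos: [0.6182, -0.207, 0.034]
tool_rot: [0.548, 0.836, 0.0, 0.001]
force: [0.4, -0.0, -0.3]
finger_gap: 0.598
gripper_force: 0.0
```

>>> servo_tool:
  rows:
    - [[0,0,0,0,0,0,-0.2],[0,0,0,0,0,0,-0.7],[0,0,0,0,0,0,-1],[0,0,0,0,0,0,-1],[0,0,0,0,0,0,-1],[0,0,0,0,0,0,-1],[0,0,0,0,0,0,-1],[0,0,0,0,0,0,-1]]
  squeeze: 30

```text
t: 3.97
tcp_pos: [0.6182, -0.2069, 0.0341]
tool_rot: [0.548, 0.836, 0.0, 0.002]
force: [0.1, 0.4, 6.3]
finger_gap: 0.297
gripper_force: 31.0
```

>>> servo_tool:
  rows:
    - [[0,0,0,0,0,-0.01,-1],[0,0,0,0,0,-0.03,-1],[0,0,0,0,0,-0.03,-1],[0,0,0,0,0,-0.03,-1],[0,0,0,0,0,-0.03,-1],[0,0,0,0,0,0,-1],[0,0,0,0,0,0,-1]]

```text
t: 4.55
tcp_pos: [0.618, -0.2069, 0.165]
tool_rot: [0.548, 0.836, 0.0, 0.002]
force: [0.4, -0.0, -1.6]
finger_gap: 0.302
gripper_force: 30.1
```

>>> servo_tool:
  rows:
    - [[0,0,4.5,0,0,0,-1],[0,0,4.5,0,0,0,-1],[0,0,4.4,0,0,0,-1],[0,0,0,0,0,0,-1],[0,0,0,0,0,0,-1],[0,0,0,0,0,0,-1]]

```text
t: 5.05
tcp_pos: [0.6163, -0.2061, 0.1612]
tool_rot: [0.642, 0.767, -0.0, -0.001]
force: [0.6, 1.1, -0.7]
finger_gap: 0.294
gripper_force: 30.1
```

```bash
cat >> h.py <<'E'
from scipy.spatial.transform import Rotation as Rt
def go(target,yaw):
    s=manip.sense();M=Rt.from_quat(s["tool_rot"]).as_matrix()
    d=M.T@(np.array(target)-s["tcp_pos"])
    print("t",s["t"],"tcp",s["tcp_pos"].round(4),"yaw",np.degrees(np.arctan2(M[1,1],M[0,1])).round(2),"tilt",M[:,2].round(4),"gap",round(s["finger_gap"],3),"F",np.round(s["force"],1),"| d tool",d.round(4),"wz",-(yaw-np.degrees(np.arctan2(M[1,1],M[0,1]))).round(2))
E
python3 -c "
from h import *
go([.5846,.1441,.15],10.1)"
```

```text
t 5.05 tcp [ 0.6163 -0.2061  0.1612] yaw 10.19 tilt [-0.0021  0.0011 -1.    ] gap 0.294 F [ 0.6  1.1 -0.7] | d tool [0.3503 0.0307 0.0116] wz 0.09
```

>>> servo_tool:
  rows:
    - [[0,0,0,0.02,0.002,0,-1],[0,0,0,0.035,0.003,0,-1],[0,0,0,0.035,0.003,0,-1],[0,0,0,0.035,0.003,0,-1],[0,0,0,0.035,0.003,0,-1],[0,0,0,0.035,0.003,0,-1],[0,0,0,0.035,0.003,0,-1],[0,0,0,0.035,0.003,0,-1]]

```text
t: 5.72
tcp_pos: [0.5926, 0.0601, 0.1621]
tool_rot: [0.642, 0.767, -0.0, -0.0]
force: [-0.4, 0.0, -1.5]
finger_gap: 0.298
gripper_force: 30.1
```

>>> servo_tool:
  rows:
    - [[0,0,0,0.035,0.003,0,-1],[0,0,0,0.03,0.003,0,-1],[0,0,0,0.02,0.002,0,-1],[0,0,0,0,0,0,-1],[0,0,0,0,0,0,-1],[0,0,0,0,0,0,-1],[0,0,0,0,0,0,-1]]

```text
t: 6.3
tcp_pos: [0.5864, 0.1424, 0.1621]
tool_rot: [0.642, 0.766, -0.0, 0.0]
force: [0.0, 0.1, -1.0]
finger_gap: 0.296
gripper_force: 30.1
```

```bash
python3 - <<'E'
from h import *
go([.5846,.1441,.075],10.1)
cv2.imwrite("pics/p1.png",manip.snapshot("wrist"))
E
```

```text
t 6.3 tcp [0.5864 0.1424 0.1621] yaw 10.05 tilt [-3.e-04 -4.e-04 -1.e+00] gap 0.296 F [ 0.   0.1 -1. ] | d tool [ 0.002  -0.0014  0.0871] wz -0.05
```

View pics/p1.png

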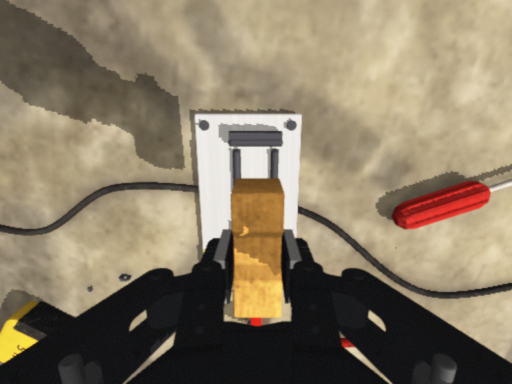

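The block is held square over the pocket, with its front face at rows 180–222 and its rear top edge at row 317. The stop is at (255,138). I check the block's offset in the hand and the jig's centre line from this view.

```bash
python3 - <<'E'
from h import *
s=manip.sense();M=Rt.from_quat(s["tool_rot"]).as_matrix();t=np.array(s["tcp_pos"])
tl=lambda px,z:((M.T@(ray("wrist",px,z)-t))*1000).round(1)
a=cv2.imread("pics/p1.png");g=cv2.cvtColor(a,6)
print("col257 rows",[(r,int(g[r,250:265].mean())) for r in range(174,232,3)])
print("row165 cols",list(g[165,225:285:1]))
zt=t[2]
for r in(216,219,222,225):print("front top",r,tl((257,r),zt))
print("front bottom",tl((257,180),zt-.034),"rear top",tl((257,317),zt),"sides rear",tl((233,316),zt),tl((282,316),zt),"sides front bottom",tl((233,180),zt-.034),tl((283,180),zt-.034))
print("rails",tl((236,165),.02),tl((274.5,165),.02),"plate edges row170",tl((196.5,170),.012),tl((300,170),.012),"stop top",tl((255,131),.030),tl((255,139),.030),"knob expect tcp: stop face",(M.T@(np.array([.58384-.17496*.036,.14854+.98458*.036,.03])-t)*1000).round(1))
E
```

```text
col257 rows [(174, 234), (177, 222), (180, 75), (183, 80), (186, 81), (189, 89), (192, 99), (195, 128), (198, 131), (201, 127), (204, 124), (207, 125), (210, 125), (213, 119), (216, 115), (219, 117), (222, 121), (225, 120), (228, 127), (231, 115)]
row165 cols [np.uint8(233), np.uint8(233), np.uint8(233), np.uint8(231), np.uint8(202), np.uint8(155), np.uint8(144), np.uint8(112), np.uint8(65), np.uint8(67), np.uint8(80), np.uint8(87), np.uint8(96), np.uint8(95), np.uint8(92), np.uint8(130), np.uint8(209), np.uint8(235), np.uint8(233), np.uint8(233), np.uint8(234), np.uint8(234), np.uint8(234), np.uint8(236), np.uint8(235), np.uint8(236), np.uint8(238), np.uint8(238), np.uint8(235), np.uint8(235), np.uint8(233), np.uint8(235), np.uint8(236), np.uint8(234), np.uint8(233), np.uint8(237), np.uint8(236), np.uint8(234), np.uint8(232), np.uint8(232), np.uint8(234), np.uint8(233), np.uint8(207), np.uint8(159), np.uint8(147), np.uint8(107), np.uint8(54), np.uint8(59), np.uint8(73), np.uint8(85), np.uint8(97), np.uint8(95), np.uint8(105), np.uint8(194), np.uint8(232), np.uint8(234), np.uint8(234), np.uint8(235), np.uint8(235), np.uint8(236)]
front top 216 [23.8  0.1 -0. ]
front top 219 [22.3  0.1 -0. ]
front top 222 [20.7  0.1 -0. ]
front top 225 [19.1  0.1 -0. ]
front bottom [33.7  0.1 34. ] rear top [-35.2   0.1   0. ] sides rear [-34.5 -13.    0. ] [-34.5  13.8   0. ] sides front bottom [ 33.7 -14.2  34. ] [33.7 15.6 34. ]
rails [ 23.3 -20.7 142.2] [ 23.3  17.4 142.2] plate edges row170 [ 16.7 -62.  150.2] [ 16.7  44.1 150.2] stop top [ 56.7  -1.8 132.2] [ 49.4  -1.8 132.2] knob expect tcp: stop face [ 42.7  -1.5 132.2]
```

>>> servo_tool:
  rows:
    - [[0,0,0,0.002,-0.002,0.02,-1],[0,0,0,0,0,0.03,-1],[0,0,0,0,0,0.03,-1],[0,0,0,0,0,0.01,-1],[0,0,0,0,0,0,-1],[0,0,0,0,0,0,-1],[0,0,0,0,0,0,-1]]

```text
t: 6.93
tcp_pos: [0.5852, 0.1449, 0.0737]
tool_rot: [0.642, 0.766, 0.001, 0.001]
force: [0.4, -0.0, -0.4]
finger_gap: 0.298
gripper_force: 30.0
```

```bash
python3 - <<'E'
from h import *
go([.5846,.1441,.047],10.1)
a=manip.snapshot("wrist");b=manip.snapshot("scene");c=manip.snapshot("side")
u=proj("scene",[.585,.145,.03]).astype(int);v=proj("side",[.585,.145,.03]).astype(int)
f=lambda m,u:cv2.resize(m[u[1]-35:u[1]+35,u[0]-35:u[0]+35],(290,290),interpolation=3)
o=np.zeros((580,790,3),np.uint8);o[:384,:500]=a[:,6:506];o[:290,500:]=f(b,u);o[290:,500:]=f(c,v)
cv2.imwrite("pics/p2.png",o)
E
```

```text
t 6.9333 tcp [0.5852 0.1449 0.0737] yaw 10.07 tilt [ 2.9e-03  1.0e-04 -1.0e+00] gap 0.298 F [ 0.4 -0.  -0.4] | d tool [-0.0007 -0.0009  0.0267] wz -0.03
```

View pics/p2.png

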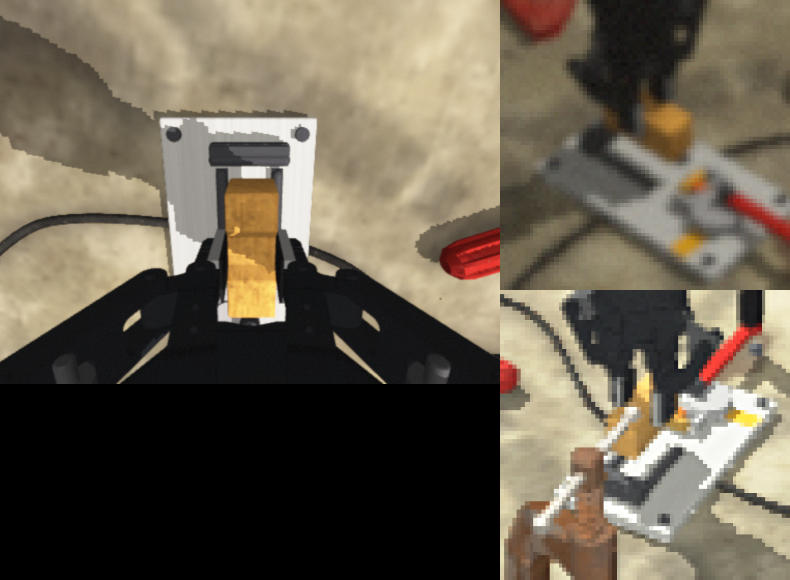

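The wrist view shows the block's lower front edge between both rails, about 28 mm up, with rails near columns 221 and 277 and the block from 226 to 276. I check the centring numerically.

```bash
python3 - <<'E'
from h import *
s=manip.sense();M=Rt.from_quat(s["tool_rot"]).as_matrix();t=np.array(s["tcp_pos"])
tl=lambda px,z:((M.T@(ray("wrist",px,z)-t))*1000).round(1)
a=cv2.imread("pics/p2.png");g=cv2.cvtColor(a,6)
for r in(174,176,184,190):print(r,"L",[int(v) for v in g[r,208:234]],"R",[int(v) for v in g[r,266:292]])
print("col",[(r,int(g[r,235:265].mean())) for r in range(160,204,2)])
zb=t[2]-.034
print("block front bottom",tl((232,180),zb),tl((282,180),zb),"rear",tl((258,317),t[2]),"plate edges r150",tl((6+161,150),.012),tl((6+316,150),.012),"stop face",tl((255,166),.030),tl((255,168),.012))
print("rails at r176",tl((6+221,176),.02),tl((6+277.5,176),.02))
E
```

```text
174 L [154, 152, 150, 151, 150, 148, 147, 113, 59, 46, 51, 50, 52, 54, 54, 51, 48, 43, 44, 73, 126, 154, 157, 150, 151, 152] R [161, 155, 154, 152, 122, 71, 42, 46, 55, 67, 76, 82, 89, 89, 87, 87, 118, 202, 236, 237, 238, 239, 237, 238, 239, 239]
176 L [155, 152, 152, 151, 150, 150, 145, 113, 60, 47, 49, 52, 53, 51, 50, 49, 46, 45, 43, 73, 125, 156, 156, 151, 150, 150] R [161, 154, 153, 151, 124, 72, 45, 52, 63, 73, 81, 90, 99, 102, 99, 95, 120, 204, 235, 237, 238, 238, 237, 237, 239, 239]
184 L [153, 152, 151, 151, 152, 151, 148, 124, 80, 48, 50, 50, 48, 50, 50, 51, 47, 41, 40, 47, 69, 85, 85, 83, 84, 81] R [86, 87, 85, 84, 86, 87, 86, 87, 89, 89, 85, 92, 103, 102, 96, 95, 143, 213, 235, 237, 238, 237, 237, 239, 239, 239]
190 L [153, 151, 151, 152, 148, 149, 148, 136, 95, 48, 48, 51, 51, 50, 50, 50, 50, 57, 79, 94, 96, 96, 96, 97, 96, 97] R [92, 90, 91, 91, 91, 93, 95, 95, 97, 95, 95, 97, 102, 104, 94, 101, 167, 225, 236, 236, 237, 237, 238, 238, 239, 239]
col [(160, 77), (162, 66), (164, 59), (166, 164), (168, 220), (170, 220), (172, 220), (174, 220), (176, 219), (178, 146), (180, 78), (182, 81), (184, 83), (186, 85), (188, 89), (190, 95), (192, 102), (194, 128), (196, 135), (198, 136), (200, 134), (202, 132)]
block front bottom [ 33.7 -14.8  33.9] [33.7 15.  34. ] rear [-35.2   0.7   0. ] plate edges r150 [ 48.1 -61.   61.8] [48.  44.4 62.1] stop face [40.3 -1.1 44. ] [35.6 -1.3 62. ]
rails at r176 [ 31.7 -19.9  53.9] [31.7 17.9 54.1]
```

>>> servo_tool:
  rows:
    - [[0,0,0,0,-0.001,0,-1],[0,0,0,0,0,0.01,-1],[0,0,0,0,0,0.008,-1],[0,0,0,0,0,0.005,-1],[0,0,0,0,0,0.003,-1],[0,0,0,0,0,0,-1],[0,0,0,0,0,0,-1],[0,0,0,0,0,0,-1]]

```text
t: 7.75
tcp_pos: [0.5823, 0.1451, 0.0461]
tool_rot: [0.642, 0.767, -0.0, -0.0]
force: [-2.5, -0.4, 2.6]
finger_gap: 0.296
gripper_force: 30.5
```

>>> servo_tool:
  rows:
    - [[0,0,0,0,0,0,-0.3],[0,0,0,0,0,0,-0.2],[0,0,0,0,0,0,0],[0,0,0,0,0,0,0.2],[0,0,0,0,0,0,0.2],[0,0,0,0,0,0,0.2]]

```text
t: 8.25
tcp_pos: [0.583, 0.145, 0.0463]
tool_rot: [0.642, 0.767, 0.0, 0.0]
force: [-0.2, 0.1, -0.0]
finger_gap: 0.599
gripper_force: 0.0
```

>>> servo_tool:
  rows:
    - [[0,0,0,0,0,-0.01,0.2],[0,0,0,0,0,-0.03,0.2],[0,0,0,0,0,-0.03,0.2],[0,0,0,0,0,-0.03,0.2],[0,0,0,0,0,-0.02,0.2],[0,0,0,0,0,0,0.2],[0,0,0,0,0,0,0.2],[0,0,0,0,0,0,0.2]]

```text
t: 8.92
tcp_pos: [0.5822, 0.145, 0.1661]
tool_rot: [0.642, 0.767, -0.0, -0.0]
force: [-0.3, 0.1, -0.3]
finger_gap: 0.596
gripper_force: 0.0
```

```bash
python3 - <<'E'
from h import *
go([.6166,-.0356,.12],10.1)
a=manip.snapshot("wrist");cv2.imwrite("pics/r1.png",a)
cv2.imwrite("pics/r1c.png",cv2.resize(a[80:340,150:362],None,fx=2.2,fy=2.2,interpolation=3))
s=manip.sense();t=np.array(s["tcp_pos"]);M=Rt.from_quat(s["tool_rot"]).as_matrix()
m=cv2.inRange(cv2.cvtColor(a,40),(8,110,110),(26,255,255));m[:,:200]=0;m[:,310:]=0;m[330:]=0
cs,_=cv2.findContours(m,0,1)
for c in cs:
    if cv2.contourArea(c)>150:
        P=np.array([ray("wrist",p[0],.046)[:2]*1000 for p in c],np.float32);print(cv2.boundingRect(c),cv2.minAreaRect(P))
E
```

```text
t 8.9167 tcp [0.5822 0.145  0.1661] yaw 10.1 tilt [-1.e-03 -1.e-04 -1.e+00] gap 0.596 F [-0.3  0.1 -0.3] | d tool [-0.1838  0.0023  0.0461] wz 0.0
(212, 250, 21, 13) ((558.411865234375, 75.15274047851562), (20.527616500854492, 13.410155296325684), 10.173707962036133)
(243, 153, 29, 89) ((582.5883178710938, 140.00820922851562), (26.126802444458008, 86.18912506103516), 10.924838066101074)
```

View pics/r1c.png

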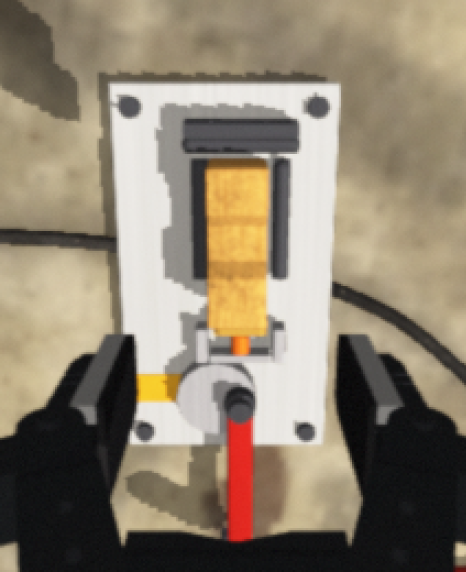

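The block sits between the rails at crop (237,245), square and released, with the pad and lever still open. Next I locate the lever's arm line from the red pixels.

```bash
python3 - <<'E'
from h import *
a=cv2.imread("pics/r1.png");m=cv2.inRange(cv2.cvtColor(a,40),(0,180,120),(6,255,255))
P=[]
for r in range(276,322,3):
    c=np.where(m[r,235:290])[0]
    if len(c)>8:P.append(ray("wrist",(235+c.mean(),r),.032)[:2]*1000)
P=np.array(P);print(len(P),P[0],P[-1]);k=np.polyfit(P[:,1],P[:,0],1);print("x at y=-35.6",np.polyval(k,-35.6),"x at y=62.9",np.polyval(k,62.9),"yaw",np.degrees(np.arctan(-k[0])))
s=manip.sense();M=Rt.from_quat(s["tool_rot"]).as_matrix()
# same-view jig: plate edges row ~ 250
print([ray("wrist",p,.012).round(4) for p in((150+125/2.2,80+300/2.2),(150+331/2.2,80+300/2.2))])
go([np.polyval(k,-35.6)/1000,-.0356,.12],10.1)
E
```

```text
16 [600.11607583  50.17817295] [611.08188473  -7.6415436 ]
x at y=-35.6 616.3028242831145 x at y=62.9 598.002778561985 yaw 10.52482632501277
[array([0.5338, 0.1006, 0.012 ]), array([0.6343, 0.1186, 0.012 ])]
t 8.9667 tcp [0.5818 0.145  0.1654] yaw 10.1 tilt [-2.4e-03 -2.0e-04 -1.0e+00] gap 0.601 F [-1.  -0.2  0.4] | d tool [-0.1838  0.0024  0.0454] wz -0.0
```

>>> servo_tool:
  rows:
    - [[0,0,0,-0.03,0.002,0,0.2],[0,0,0,-0.04,0,0,0.2],[0,0,0,-0.04,0,0,0.2],[0,0,0,-0.04,0,0,0.2],[0,0,0,-0.034,0,0,0.2],[0,0,0,0,0,0,0.2],[0,0,0,0,0,0,0.2],[0,0,0,0,0,0,0.2]]

```text
t: 9.63
tcp_pos: [0.6159, -0.0354, 0.1648]
tool_rot: [0.642, 0.766, -0.001, -0.002]
force: [0.1, -0.1, -0.4]
finger_gap: 0.602
gripper_force: 0.0
```

```bash
python3 - <<'E'
from h import *
go([.6163,-.0356,.057],10.1)
a=manip.snapshot("wrist");cv2.imwrite("pics/k1.png",a)
hsv=cv2.cvtColor(a,40);p=proj("wrist",[.6163,-.0356,.082]);print(p)
m=cv2.inRange(hsv,(0,0,0),(180,255,70));x0,x1=int(p[0])-45,int(p[0])+45
for r in range(int(p[1])-40,min(384,int(p[1])+40),6):
    print(r,"".join("#" if v else "." for v in m[r,x0:x1:2]))
E
```

```text
t 9.6333 tcp [ 0.6159 -0.0354  0.1648] yaw 10.05 tilt [-0.0035  0.0014 -1.    ] gap 0.602 F [ 0.1 -0.1 -0.4] | d tool [-0.0005  0.0007  0.1078] wz -0.05
[257.38815012 208.06705677]
168 ................##...........................
174 ..................#..........................
180 .................#...........................
186 ...................#########.................
192 ..................###########................
198 .................############................
204 .................############................
210 ..................###########................
216 ......................###....................
222 .............................................
228 .............................................
234 .............................................
240 .............................................
246 .............................................
```

>>> servo_tool:
  rows:
    - [[0,0,0,0.001,0.001,0.02,0.2],[0,0,0,0,0,0.025,0.2],[0,0,0,0,0,0.025,0.2],[0,0,0,0,0,0.02,0.2],[0,0,0,0,0,0.016,0.2],[0,0,0,0,0,0,0.2],[0,0,0,0,0,0,0.2],[0,0,0,0,0,0,0.2]]

```text
t: 10.35
tcp_pos: [0.6183, -0.0336, 0.061]
tool_rot: [0.642, 0.767, 0.0, 0.0]
force: [-0.3, 0.5, -0.4]
finger_gap: 0.597
gripper_force: 0.0
```

>>> servo_tool:
  rows:
    - [[0,0,0,0,0,0,0],[0,0,0,0,0,0,-0.5],[0,0,0,0,0,0,-1],[0,0,0,0,0,0,-1],[0,0,0,0,0,0,-1],[0,0,0,0,0,0,-1],[0,0,0,0,0,0,-1],[0,0,0,0,0,0,-1]]
  squeeze: 25

```text
t: 11.02
tcp_pos: [0.6165, -0.0349, 0.0617]
tool_rot: [0.642, 0.767, -0.001, -0.001]
force: [-4.4, -0.8, 6.2]
finger_gap: 0.247
gripper_force: 24.6
```

>>> servo_tool:
  rows:
    - [[0,0,2,0,-0.0035,0,-1],[0,0,4,0.0002,-0.007,0,-1],[0,0,4,0.0002,-0.007,0,-1],[0,0,4,0.0002,-0.007,0,-1],[0,0,4,0.0002,-0.007,0,-1],[0,0,4,0.0002,-0.007,0,-1],[0,0,4,0.0002,-0.007,0,-1],[0,0,4,0.0002,-0.007,0,-1]]

```text
t: 11.68
tcp_pos: [0.5662, -0.0312, 0.0617]
tool_rot: [0.819, 0.573, 0.0, 0.001]
force: [-1.1, -1.6, 4.4]
finger_gap: 0.248
gripper_force: 24.5
```

```bash
cat >> h.py <<'E'
def lev(piv=(.598,.0629)):
    s=manip.sense();t=s["tcp_pos"];d=np.array(t[:2])-piv
    th=np.degrees(np.arctan2(d[1],d[0]));print("radius",np.hypot(*d).round(4),"lever deg",((-90+10.1-th)%360).round(2))
E
python3 -c "
from h import *
go([.6163,-.0356,.057],10.1);lev()"
```

```text
t 11.6833 tcp [ 0.5662 -0.0312  0.0617] yaw -20.02 tilt [ 0.0014 -0.0014 -1.    ] gap 0.248 F [-1.1 -1.6  4.4] | d tool [0.013  0.0485 0.0048] wz -30.12
radius 0.0993 lever deg 28.75
```

Tracking well. I continue the sweep.

>>> servo_tool:
  rows:
    - [[0,0,4,0.0002,-0.007,0,-1],[0,0,4,0.0002,-0.007,0,-1],[0,0,4,0.0002,-0.007,0,-1],[0,0,4,0.0002,-0.007,0,-1],[0,0,4,0.0002,-0.007,0,-1],[0,0,4,0.0002,-0.007,0,-1],[0,0,4,0.0002,-0.007,0,-1],[0,0,0,0,0,0,-1]]

```text
t: 12.35
tcp_pos: [0.5248, -0.004, 0.0617]
tool_rot: [0.933, 0.359, -0.0, 0.001]
force: [-2.2, -4.9, 4.8]
finger_gap: 0.245
gripper_force: 24.7
```

>>> servo_tool:
  rows:
    - [[0,0,4,0.0002,-0.007,0,-1],[0,0,4,0.0002,-0.007,0,-1],[0,0,4,0.0002,-0.007,0,-1],[0,0,4,0.0002,-0.007,0,-1],[0,0,4,0.0002,-0.007,0,-1],[0,0,0,0,0,0,-1],[0,0,0,0,0,0,-1],[0,0,0,0,0,0,-1]]

```text
t: 13.02
tcp_pos: [0.5064, 0.025, 0.0617]
tool_rot: [0.981, 0.192, -0.0, 0.0]
force: [-2.3, -3.0, 6.6]
finger_gap: 0.247
gripper_force: 24.9
```

```bash
python3 -c "
from h import *
go([.4995,.0454,.057],-80);lev()"
```

```text
t 13.0167 tcp [0.5064 0.025  0.0617] yaw -67.87 tilt [-6.e-04 -1.e-03 -1.e+00] gap 0.247 F [-2.3 -3.   6.6] | d tool [ 0.0013 -0.0215  0.0047] wz 12.13
radius 0.0991 lever deg 77.62
```

>>> servo_tool:
  rows:
    - [[0,0,4,0.0002,-0.007,0,-1],[0,0,4,0.0002,-0.007,0,-1],[0,0,4,0.0002,-0.007,0,-1],[0,0,0,0,0,0,-1],[0,0,0,0,0,0,-1],[0,0,0,0,0,0,-1],[0,0,0,0,0,0,-1]]

```text
t: 13.6
tcp_pos: [0.5004, 0.0453, 0.0617]
tool_rot: [0.996, 0.088, -0.0, 0.0]
force: [-3.2, -2.4, 6.9]
finger_gap: 0.248
gripper_force: 24.9
```

```bash
python3 - <<'E'
from h import *
go([.4995,.0454,.057],-80);lev()
a=manip.snapshot("wrist");b=manip.snapshot("scene");c=manip.snapshot("side")
cv2.imwrite("pics/f_s.png",b);cv2.imwrite("pics/f_w.png",a)
u=proj("scene",[.57,.09,.03]).astype(int);v=proj("side",[.57,.09,.03]).astype(int)
f=lambda m,u:cv2.resize(m[u[1]-45:u[1]+45,u[0]-45:u[0]+45],(290,290),interpolation=3)
o=np.zeros((580,790,3),np.uint8);o[:384,:500]=a[:,6:506];o[:290,500:]=f(b,u);o[290:,500:]=f(c,v)
cv2.imwrite("pics/f1.png",o)
E
```

```text
t 13.6 tcp [0.5004 0.0453 0.0617] yaw -79.9 tilt [-7.e-04 -7.e-04 -1.e+00] gap 0.248 F [-3.2 -2.4  6.9] | d tool [-0.0009 -0.0003  0.0047] wz 0.1
radius 0.0992 lever deg 89.85
```

View pics/f1.png

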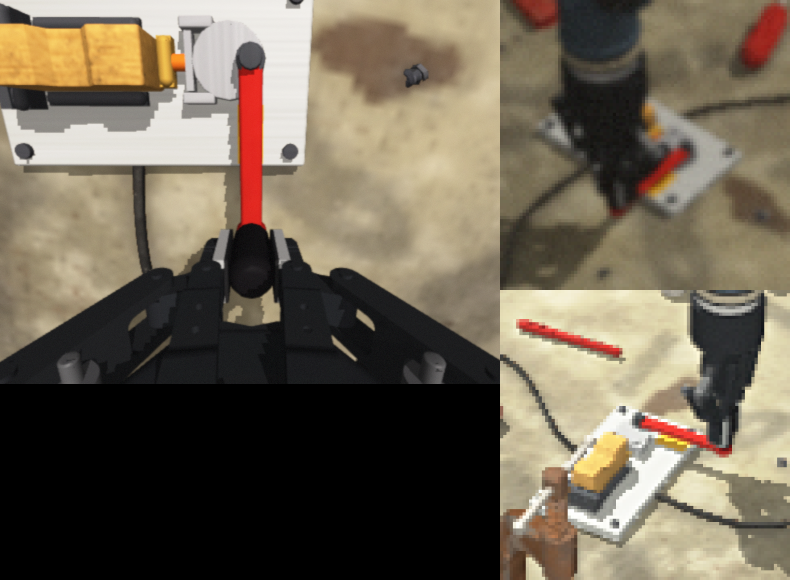

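The arm is square to the plate and over the yellow line (wrist (251,150)). The pad at (166,60) presses the block onto the end stop, and the gripper still holds the knob. I hand the job in.

```bash
python3 -c "
from h import *
print(manip.sign_off())"
```

```text
the job is handed in; nothing more can be done
None
```

The job is handed in: the block is in the pocket, notch up, clamped against the end stop, with the gripper still holding the lever over the yellow line at about 90° at 13.6 s; the bystanders were not touched.

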